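# Shut up the instrument maker's tool chest

## Robot

A 7-joint arm with a two-finger parallel gripper is mounted at the origin on the work surface. World frame = base frame: x ahead of the robot, y to its left, z up, the work surface at z = 0. Lengths are in m, angles in rad, forces in N, time in s.
With the tool pointing down it reaches from about 0.425 to 0.925 m from the base axis. Payload 6.8 kg.
Tool frame: the origin (TCP) lies between the finger pads; the fingertips stand 14 mm ahead of it and the grasp point (between the pads) lies 5 mm behind it; z points along the fingers, y is the line along which they close (so a half turn about z gives the same grasp; the last joint's range is limited). The gripper opens to 85 mm and grips with 20 to 120 N. Pads are 22 mm wide; open, the fingers measure 114 mm over their backs; the gripper's body (76 mm by 85 mm) begins 54 mm behind the grasp point. The pads swing forward as they close: fully open they stand 13 mm farther back than shut.
Start: joints at [-1.281, 0.477, 0.022, 1.555, -0.011, 1.109, -0.083], TCP at [0.261, 0.622, 0.245] pointing down, gripper open.
Joint ranges: [-2.96, 2.96], [-0.34, 2.1], [-1.41, 1.46], [0.24, 2.44], [-1.37, 4.51], [0.17, 1.92], [-2.96, 2.96]. Speed limits (rad/s): [2.39, 2.39, 3.14, 3.14, 3.14, 3.14, 3.14].

## Interface

Orientations are given as a rotation vector (axis times angle).
In Python, from bench import r, eyes, ticket gives the robot as it stands. The module is installed in compiled form; this text tells all that it offers.
- The arm moves only by the tool arm_command, never from a script. Its argument "plan" is text: rows parted by semicolons, each of 4 numbers parted by spaces: the shift along the tool's x, y, z in m, then the turn about the tool's z in degrees. In form: tx ty tz yaw; .... A call has 1 to 20 rows; each row shifts and turns the commanded pose from where the row before left it, along the tool's axes as they then stand; what a row does not reach is not made up. A row lasts 1/8 s, in which the tool goes at most 62.5 mm and 10.7 degrees, less where a joint would pass 70% of its speed; a pose out of reach is approached as far as the arm can. A call is refused whole if a number of a shift passes 0.0625 or a number of a turn 10.7, either way. A call with a gripper value outside its range is refused whole. "hand" is the closure, from -1 (fully open) to 1 (shut), set as the call begins (left out, the last holds). The fingers move at their own pace and stop on an object; "grip_force" is the grip in N (left out, the last holds). Time passes only in rows, so rows that do not move let the fingers close. It gives the time, the measured TCP pose, the force, the opening and the grip force at its end, in the units of the state.
- r.get_obs(): the state, without advancing time (a new reading comes with each control period).
- eyes.grab_frame(name): name is "scene" or "top" or "wrist"; returns (picture, depth): 480x640x3 uint8, red, green, blue; 480x640 float32, m along the optical axis (not along the pixel's ray), 0 where there is no reading.
- eyes.calibration(name): a dict with "fov_y" (degrees; the focal length in pixels is half the picture's height over the tangent of half this angle, whatever the lens; pixels are square), "cx", "cy" (the principal point, pixels), "origin" and "attitude" of the camera in the world; the wrist camera has in their place "tool_from_camera" (4x4, takes a point from camera to tool coordinates, whose origin is the TCP and whose axes are the flange's). Camera axes: x right, y up, looking along -z (the intrinsics and any distortion apply to the point x, -y, -z); pixel columns grow to the right and rows downward; lengths in m; the calibration is good to about 2 mm. A picture is of the moment at which its call begins: read the wrist's pose just before it. calibration takes no time and is no camera call.
- ticket.hand_in(): hands the job in; it is judged then, once.
The state is a dict: "clock": time; "joints": joint angles; "qvel": joint speeds; "tau": joint torques, N m; "tcp_pos": TCP position; "orientation": TCP orientation; "contact_force": force on the tool from outside, world axes, zero at the start; "moment": the same for the moment, N m; "grip_width": finger opening in m; "gripper_force": force on a finger pad.
Only numpy, scipy, OpenCV 4.12 (cv2) and the standard library are available. Lean on these libraries where they do the work, as an engineer would, in place of code of your own. Each camera call takes 0.05 s, during which the arm holds its last target. There are 200 camera calls.

## Task

Shut up the small tool chest using only the fingertips: push both open drawers fully in until they are flush, press the lid down flat, and, only once the lid is down, push the brass bolt by its tab across over the lid until it stops. Do not pick up or shift anything else on the bench.

Things in the scene. Friction and masses are not known exactly. Their poses are not given: they have to be found in the camera images.
- chest: low wooden tool chest screwed to the bench, 150 deep (own x) x 320 wide (own y) x 95 high with lid shut. Origin: centre of its underside. Front with two drawers side by side at own x = -75, facing own -x (the robot); own +y is left seen from the robot. The lid covers own y = -79 to +159; own y = -160 to -80 is a fixed dark deck, top 95 above the bench, with a brass bolt.
- drawer_left (a joint): slide of the left drawer (own y centre +77.5 of the chest): m it stands out of the chest along the chest's -x; 0 = fully shut, front flush; max 0.08. Moves with about 1 N.
- drawer_right (a joint): slide of the right drawer (own y centre -77.5): as the left one
- drawer_left_front (a point): point on the outer face of the left drawer's light wooden front, at mid-width, 39 above the bench. The front is 140 wide and reaches from 9 to 57 above the bench, 12 thick. It has a dark slot marking on it but no handle.
- drawer_right_front (a point): the same point on the right drawer's front
- lid (a joint): hinge of the lid, rad: 0 = shut and flat, grows as it opens upwards (max 1.4). Stiff hinge: it stays where it is left, and needs about 0.2 N m to move, so 1.5 to 6 N pressed near its free edge. Hinge line along the chest's y at own x = +75, 85 above the bench.
- lid_edge (a point): middle of the lid's free (front) edge, on its outer face (uppermost when shut). The lid is a dark wooden board 238 wide, 10 thick, reaching 150 from the hinge line to this edge.
- lid_hinge (a point): middle of the lid's hinge line, on the lid's inner face, 85 above the bench
- bolt (a joint): slide of the brass bolt, m: 0 = fully drawn back over the deck, grows along the chest's +y (towards the lid); 0.03 = at its stop, nose lying 23 mm over the shut lid. Stays where left; moves with about 1.5 N.
- bolt_tab (a point): middle of the top of the bolt's upright thumb tab. Tab 24 (chest x) x 8 (chest y), top 118.5 above the bench, 16 clear above the 14 wide bolt bar (bar top 102.5 above the bench, 30 long either side of the tab along y). At chest x = +20, y = -118 with the bolt drawn back.
- varnish_jar: closed amber jar with black cap, diameter 48, height 55, standing near the left end of the chest (mm). Loose bystander; origin at the centre of its underside. Not to be moved.
- finger_plane: small brass finger plane, 52 x 26, 35 high, near the right end of the chest (mm). Loose bystander; origin at the centre of its underside. Not to be moved.
- caliper: digital caliper lying flat, 200 long, 10 high (mm). Loose bystander; origin at the centre of its underside. Not to be moved.
- mallet: wooden mallet lying down: head 60 x 120 x 60, handle 170 long towards its own -x (mm). Loose bystander; origin at the centre of its underside. Not to be moved.
- block: cork sanding block 90 x 50 x 35 (mm). Loose bystander; origin at the centre of its underside. Not to be moved.
- gauge: wooden marking gauge lying down, 160 x 55 x 56 high (mm). Loose bystander; origin at the centre of its underside. Not to be moved.
- peg_cup: white ceramic cup, diameter 72, height 85 (mm). Loose bystander; origin at the centre of its underside. Not to be moved.

How it is judged:
By the outcome, as a careful person would: the job done as asked, in the order asked, and still so for the second after the job is handed in, with the robot touching nothing.
It also fails if it takes over 61 s, if anything falls off the work surface, if the arm or the gripper's body presses on something with over 40 N, if the wrist force passes 120 N, or if a joint passes its speed limit or range.

## Working session

There is one attempt and no reset: what is moved stays moved. The work goes in short steps, Python scripts to look and compute and a tool call to move; the robot and the scene stay as the last step left them, time stands still between calls to the robot, and variables do not carry over. Pictures are saved under pics/ and viewed, at most 10 in all, crops included, and the job is handed in when it is done.

Besides the shell and the picture viewer there is one more tool, called after "Call:" as name(argument=value, ...), one argument or row to a line, values as JSON. arm_command: Moves the arm, as the interface text tells. Its arguments: {"type":"object","properties":{"plan":{"type":"string"},"hand":{"type":"number"},"grip_force":{"type":"number"}},"required":["plan"]}

```bash
mkdir -p pics; cat > h.py <<'E'
import numpy as np, cv2
from bench import r, eyes, ticket
from scipy.spatial.transform import Rotation as R
def grab(n):
    o=r.get_obs(); p,d=eyes.grab_frame(n); c=eyes.calibration(n)
    return o,p,d,c
E
python3 - <<'E'
from h import *
print(r.get_obs())
for n in ("scene","top"):
    o,p,d,c=grab(n); print(n,c); cv2.imwrite(f"pics/{n}0.png",p[...,::-1]); np.savez(f"{n}0.npz",p=p,d=d)
print(eyes.calibration("wrist"))
E
```

```text
{'clock': 0.0, 'joints': array([-1.28109286,  0.47778236,  0.02236584,  1.55646714, -0.01147753,
        1.10930376, -0.08309597]), 'qvel': array([-0.00259357, -0.00023002, -0.00130089, -0.00052645,  0.00062741,
       -0.00046085, -0.00175593]), 'tau': array([-6.62827479e-04, -5.96453154e+01,  1.60795167e+00, -2.81191009e+01,
        1.25715189e-02,  9.51102935e-03,  7.73901178e-06]), 'tcp_pos': array([0.26130192, 0.62174817, 0.24433149]), 'orientation': array([-6.20698315e-01, -3.07946415e+00,  2.86123257e-03]), 'contact_force': array([-0.05236638, -0.36146172, -0.37718425]), 'moment': array([ 0.01482981, -0.01028429,  0.05702998]), 'gripper_force': 0.0, 'grip_width': 0.08533760591151478}
scene {'fov_y': 51.25766091975695, 'cx': 319.4299968681008, 'cy': 244.32191354119962, 'origin': array([ 0.25550904, -0.90128733,  1.10829772]), 'attitude': array([ 0.73557282, -0.10353667, -0.28590014])}
top {'fov_y': 49.91088202689807, 'cx': 326.65495419203654, 'cy': 242.66760860231196, 'origin': array([ 0.412386  , -0.01928384,  1.31348934]), 'attitude': array([ 0.06238961, -0.08276336, -1.55044192])}
{'fov_y': 68.11243544276428, 'cx': 315.3649124204552, 'cy': 247.0366717336707, 'tool_from_camera': array([[ 7.74667400e-04,  9.60040364e-01,  2.79860500e-01,
         7.05927188e-02],
       [ 9.99999587e-01, -8.76894821e-04,  2.40074406e-04,
         5.22970823e-04],
       [ 4.75889343e-04,  2.79860199e-01, -9.60040646e-01,
        -1.27787115e-01],
       [ 0.00000000e+00,  0.00000000e+00,  0.00000000e+00,
         1.00000000e+00]])}
```

View pics/scene0.png

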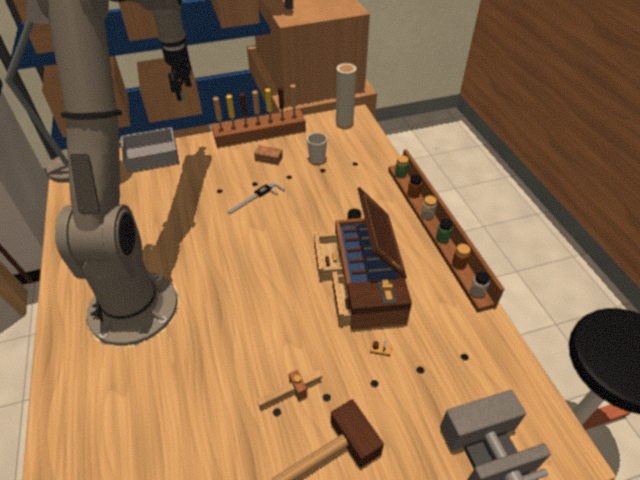

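View pics/top0.png

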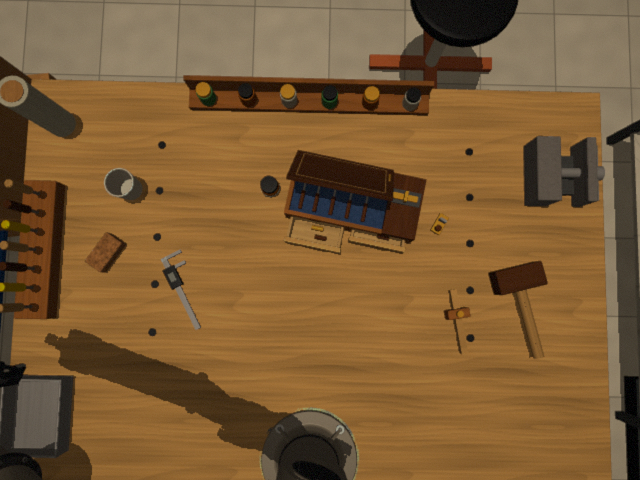

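Scene picture: the chest is at about (370,265) with the lid standing open at (380,232), and the bolt is on the deck at (388,290). Top picture: the chest spans (287–425,152–250), with drawer fronts along (286,245)–(340,250) and (349,243)–(404,249). The bolt is at (406,196), the jar at (269,186) and the plane at (440,223).

```bash
cat >> h.py <<'E'
def cloud(d,c,T=None):
    f=240/np.tan(np.radians(c["fov_y"])/2)
    v,u=np.mgrid[0:480,0:640]
    P=np.stack([(u-c["cx"])/f*d,-(v-c["cy"])/f*d,-d],-1)
    if T is None: return P@R.from_rotvec(c["attitude"]).as_matrix().T+c["origin"]
    return P@T[:3,:3].T+T[:3,3]
E
python3 - <<'E'
from h import *
for n in("top","scene"):
    z=np.load(n+"0.npz");p,d=z["p"],z["d"];c=eyes.calibration(n);W=cloud(d,c)
    np.set_printoptions(precision=4,suppress=True)
    X,Y,Z=W[...,0],W[...,1],W[...,2]
    b=(X>.4)&(X<.95)&(Y<.25)&(Y>-.35)&(d>0)
    print(n,"table z",np.median(Z[b&(abs(Z)<.015)]))
    # deck
    hsv=cv2.cvtColor(p,cv2.COLOR_RGB2HSV)
    m=b&(Z>.088)&(Z<.101)
    k,l,s,ce=cv2.connectedComponentsWithStats(m.astype(np.uint8))
    for i in np.argsort(-s[1:,4])[:3]+1:
        q=W[l==i]; rc=cv2.minAreaRect((q[:,:2]*1000).astype(np.float32)); print("deck?",s[i],rc,np.median(q[:,2]))
    # drawer fronts
    m=b&(Z>.045)&(Z<.068)&(hsv[...,2]>110)
    k,l,s,ce=cv2.connectedComponentsWithStats(m.astype(np.uint8))
    for i in np.argsort(-s[1:,4])[:4]+1:
        q=W[l==i]; rc=cv2.minAreaRect((q[:,:2]*1000).astype(np.float32)); print("drawer?",s[i],rc,np.median(q[:,2]))
    # gold
    m=b&(hsv[...,0]>15)&(hsv[...,0]<30)&(hsv[...,1]>120)&(hsv[...,2]>150)&(Z>.1)&(Z<.13)
    q=W[m];print("brass",len(q),q.mean(0) if len(q) else 0, q[q[:,2]>.112].mean(0),q[:,2].max())
    m=b&(Z>.12); q=W[m]; print("lid top",q[q[:,2].argsort()[-5:]])
    m=b&(Z>.02)
    k,l,s,ce=cv2.connectedComponentsWithStats(m.astype(np.uint8))
    for i in np.argsort(-s[1:,4])[:6]+1:
        q=W[l==i]; print("blob",s[i],cv2.minAreaRect((q[:,:2]*1000).astype(np.float32)),q[:,2].max())
E
```

```text
top table z 0.00013693260850455857
deck? [ 297  150  130   90 2008] ((644.7894287109375, -101.05050659179688), (319.3271789550781, 157.69387817382812), 79.06034851074219) 0.0953360301992573
deck? [368 229   5   2   5] ((559.806640625, -137.2930145263672), (2.0932092666625977, 9.490861892700195), 0.9744701385498047) 0.08933759715810408
deck? [307 215   2   2   3] ((590.0496826171875, 12.270357131958008), (1.5430724620819092, 3.6477179527282715), 51.58793640136719) 0.08918508327865626
drawer? [349 236  56  16 280] ((529.7560424804688, -156.91595458984375), (137.4044189453125, 28.53295135498047), 87.15850067138672) 0.056791413091656806
drawer? [284 236  57  16 275] ((526.4269409179688, 1.8355789184570312), (139.8561553955078, 14.831006050109863), 79.55519104003906) 0.056904384171533984
drawer? [288 222   4  11  15] ((567.2784423828125, 58.984535217285156), (5.333405017852783, 24.59889793395996), 79.92476654052734) 0.046976372541472244
drawer? [338 239   3   7  13] ((532.6293334960938, -65.10111999511719), (15.0169095993042, 5.016970157623291), 0.09822679311037064) 0.04639041546990352
br
[... 2569 characters left out ...]
 -21.2012939453125), (542.3734130859375, 64.52437591552734), 89.77458953857422) 0.0901734713017015
blob [331 252   6  10  39] ((564.6309204101562, -10.846216201782227), (31.873838424682617, 12.701622009277344), 82.6138687133789) 0.03155108246801985
blob [325 256   5  10  38] ((540.7327880859375, -18.900115966796875), (32.165096282958984, 10.728879928588867), 80.7129135131836) 0.030419804784518334
blob [373 341   6   7  36] ((572.7150268554688, -314.4981384277344), (16.765914916992188, 12.626750946044922), 70.47696685791016) 0.031269860812336514
blob [458 271  14   8  27] ((891.6363525390625, -182.59535217285156), (37.82966613769531, 20.934358596801758), 25.34316062927246) 0.02469686270970839
```

Call:
arm_command(
  plan="0 0 0 -5.95; 0 0 0 -5.95; -.03 -.033 -.002 0; -.03 -.033 -.002 0; -.03 -.033 -.002 0; -.03 -.033 -.002 0; -.03 -.033 -.002 0; -.03 -.033 -.002 0; -.03 -.033 -.002 0; -.03 -.033 -.002 0; -.03 -.033 -.002 0; -.03 -.033 -.002 0; -.03 -.033 -.002 0; -.03 -.033 -.002 0; -.03 -.033 -.002 0; -.03 -.033 -.002 0; -.03 -.033 -.002 0; -.03 -.033 -.002 0",
  hand=1,
  grip_force=20,
)

```text
clock: 2.35
tcp_pos: [0.6334, 0.0119, 0.277]
orientation: [-0.298, -3.127, 0.0]
contact_force: [1.2, 0.3, -0.6]
grip_width: 0.0002
gripper_force: 0.0
```

Call:
arm_command(
  plan="-.032 -.034 0 0; -.032 -.034 0 0; 0 0 0 0; 0 0 0 0",
)

```text
clock: 2.85
tcp_pos: [0.6827, -0.0652, 0.2766]
orientation: [-0.298, -3.126, -0.001]
contact_force: [-0.6, 0.3, -1.3]
grip_width: 0.0
gripper_force: 0.0
```

```bash
python3 - <<'E'
from h import *
o,p,d,c=grab("wrist"); cv2.imwrite("pics/w1.png",p[...,::-1])
o2,p2,d2,c2=grab("top"); W=cloud(d2,c2)
print(o["tcp_pos"],o["orientation"],o["joints"])
cv2.imwrite("pics/t1.png",cv2.resize(p2[130:270,260:450,::-1],None,fx=3,fy=3))
# lid profile in chest frame
a=np.radians(-10.9);E=np.array([[np.cos(a),np.sin(a)],[-np.sin(a),np.cos(a)]])
z=np.load("top0.npz");W=cloud(z["d"],c2);q=(W[...,:2]-[.644,-.101])@E.T
m=(abs(q[...,1]-.0)<.06)&(W[...,2]>.1)&(abs(q[...,0])<.15)
x,h=q[m][:,0],W[m][:,2]
for lo in np.arange(-.03,.12,.01):
    s=(x>=lo)&(x<lo+.01)
    if s.sum(): print("%.3f %d %.4f %.4f"%(lo,s.sum(),h[s].min(),h[s].max()))
E
```

```text
[ 0.68265167 -0.06517847  0.27659781] [-2.97873620e-01 -3.12606515e+00 -8.15078170e-04] [-0.19053387  0.48119421  0.28505096  1.50487287 -0.14200986  1.17718309
  1.49935737]
-0.030 3 0.2050 0.2081
-0.020 253 0.1976 0.2137
-0.010 179 0.1914 0.2068
0.000 172 0.1796 0.1941
0.010 166 0.1656 0.1829
0.020 162 0.1522 0.1690
0.030 153 0.1397 0.1568
0.040 151 0.1271 0.1458
0.050 140 0.1150 0.1304
0.060 145 0.1011 0.1202
0.070 50 0.1001 0.1070
```

View pics/w1.png

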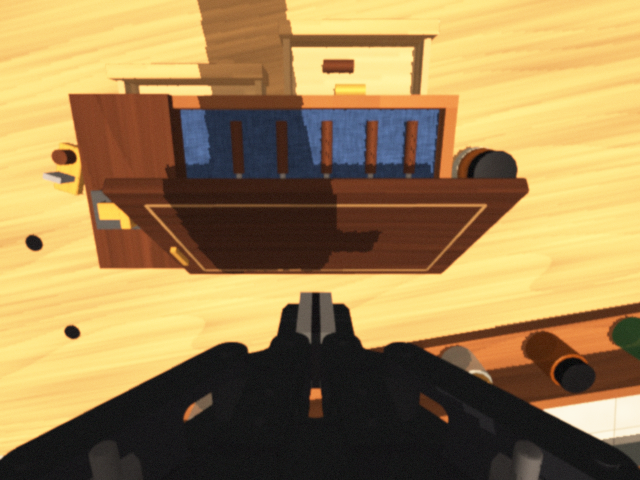

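Wrist picture: fingertips at (316,300) stand behind and above the lid's outer face, with the lid edge at row 183, columns 105–525. The lid is open about 51°. I will press it down near its edge.

Call:
arm_command(
  plan=".025 0 0 0; 0 0 .03 0; 0 0 .03 0; .006 0 .012 0; .006 0 .012 0; .006 0 .012 0; .006 0 .012 0; .006 0 .012 0; .006 0 .012 0; .006 0 .012 0; .006 0 .010 0; .004 0 .005 0; 0 0 0 0",
)

```text
clock: 4.58
tcp_pos: [0.6069, -0.0511, 0.1179]
orientation: [-0.298, -3.126, 0.0]
contact_force: [-0.0, -0.4, 0.7]
grip_width: -0.0001
gripper_force: 0.0
```

Call:
arm_command(
  plan="0 0 .003 0; 0 0 .003 0; 0 0 .003 0; 0 0 0 0",
)

```text
clock: 5.08
tcp_pos: [0.6075, -0.0512, 0.1092]
orientation: [0.298, 3.127, 0.0]
contact_force: [0.0, 0.5, -0.5]
grip_width: -0.0002
gripper_force: 0.0
```

```bash
cat > lid.py <<'E'
from h import *
o,p,d,c=grab("scene"); W=cloud(d,c)
print(o["contact_force"],o["tcp_pos"])
a=np.radians(-10.9);E=np.array([[np.cos(a),np.sin(a)],[-np.sin(a),np.cos(a)]])
q=(W[...,:2]-[.643,-.101])@E.T
for n,lo,hi in(("lid right",-.07,-.02),("lid left",.11,.15),("deck",-.155,-.145)):
  for x0 in(-.06,-.04,0,.05):
    m=(q[...,1]>lo)&(q[...,1]<hi)&(abs(q[...,0]-x0)<.012)&(W[...,2]>.02)&(W[...,2]<.2)
    print(n,x0,m.sum(),np.median(W[m][:,2]))
E
python3 lid.py
```

```text
[ 0.00344247  0.50636274 -0.52645777] [ 0.60753592 -0.0512467   0.10923098]
lid right -0.06 139 0.0946749914073588
lid right -0.04 136 0.09434420695972046
lid right 0 135 0.09419586294531723
lid right 0.05 140 0.0943574000003875
lid left -0.06 75 0.09476017861890473
lid left -0.04 4 0.09366725267090259
lid left 0 41 0.09372868674073098
lid left 0.05 83 0.0937973712432858
deck -0.06 39 0.0944205678565746
deck -0.04 35 0.09535933154377418
deck 0 39 0.09545762857207807
deck 0.05 31 0.09376913170969758
```

Call:
arm_command(
  plan="0 0 .002 0; 0 0 .002 0; 0 0 0 0",
)

```text
clock: 5.5
tcp_pos: [0.6076, -0.0512, 0.1088]
orientation: [0.299, 3.127, 0.002]
contact_force: [-11.4, 1.6, 31.1]
grip_width: 0.0006
gripper_force: 15.1
```

Call:
arm_command(
  plan="0 0 -.02 0; 0 0 -.025 0; .04 .012 0 0; .04 .012 0 0; .045 .011 0 0; 0 0 0 0; 0 0 .045 0; 0 0 .045 0; 0 0 0 0",
)

```text
clock: 6.62
tcp_pos: [0.4898, 0.0061, 0.058]
orientation: [-0.298, -3.122, 0.003]
contact_force: [-0.2, 0.6, -0.0]
grip_width: 0.0001
gripper_force: 0.0
```

```bash
python3 lid.py; python3 - <<'E'
from h import *
o,p,d,c=grab("scene"); cv2.imwrite("pics/s2.png",cv2.resize(p[150:370,250:470,::-1],None,fx=2.7,fy=2.7))
E
```

```text
[-0.17070402  0.57622257 -0.00708291] [0.48980909 0.00609314 0.05802983]
lid right -0.06 138 0.09432479302896024
lid right -0.04 131 0.09402720547691912
lid right 0 135 0.09423537543734994
lid right 0.05 134 0.0939724463014956
lid left -0.06 85 0.0940243106908969
lid left -0.04 91 0.09396111971526833
lid left 0 84 0.09384257458736167
lid left 0.05 79 0.09446511081425601
deck -0.06 32 0.0945116384746848
deck -0.04 37 0.09462389696663931
deck 0 40 0.09502655940676175
deck 0.05 29 0.09404350611884094
```

View pics/s2.png

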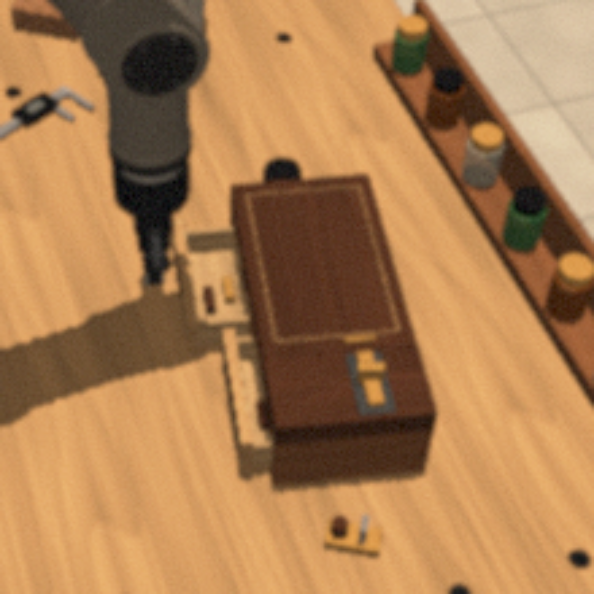

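The crop shows the lid flat, the fingertips at (155,280) in front of the left drawer, and the right drawer out at (240,400). Next I push the left drawer.

Call:
arm_command(
  plan="0 0 .006 0; -.014 0 0 0; -.014 0 0 0; -.012 0 0 0; -.012 0 0 0; -.012 0 0 0; -.01 0 0 0; -.004 0 0 0; 0 0 0 0",
)

```text
clock: 7.85
tcp_pos: [0.5671, -0.0079, 0.0538]
orientation: [-0.298, -3.126, 0.0]
contact_force: [-2.5, 1.1, -0.0]
grip_width: -0.0003
gripper_force: 0.0
```

Call:
arm_command(
  plan="-.002 0 0 0; -.002 0 0 0; -.002 0 0 0; 0 0 0 0",
)

```text
clock: 8.35
tcp_pos: [0.5668, -0.008, 0.0524]
orientation: [-0.295, -3.114, 0.0]
contact_force: [-17.8, 3.8, 6.2]
grip_width: -0.0002
gripper_force: 0.0
```

Call:
arm_command(
  plan=".03 0 0 0; .028 0 0 0; 0 -.05 0 0; 0 -.052 0 0; 0 -.052 0 0; 0 0 0 0; 0 0 0 0",
)

```text
clock: 9.22
tcp_pos: [0.4883, -0.1493, 0.0545]
orientation: [0.299, 3.126, 0.0]
contact_force: [-0.3, -0.2, 0.4]
grip_width: -0.0002
gripper_force: 0.0
```

```bash
cat > dr.py <<'E'
from h import *
a=np.radians(-10.9);E=np.array([[np.cos(a),np.sin(a)],[-np.sin(a),np.cos(a)]])
t=r.get_obs(); print("tcp own",E@(t["tcp_pos"][:2]-[.643,-.101]),t["tcp_pos"][2])
import sys
for n in("top","scene"):
  o,p,d,c=grab(n); W=cloud(d,c)
  q=(W[...,:2]-[.643,-.101])@E.T
  for nm,y0 in(("L",.0775),("R",-.0775)):
    for nz,lo,hi in(("front",.02,.062),("carcass",.075,.1)):
      m=(abs(q[...,1]-y0)<.06)&(q[...,0]>-.16)&(q[...,0]<-.03)&(W[...,2]>lo)&(W[...,2]<hi)
      x=q[m][:,0]; print(n,nm,nz,m.sum(),np.percentile(x,[2,10,50]) if m.sum() else "")
  cv2.imwrite(f"pics/{n}_{sys.argv[1]}.png",cv2.resize(p[130:270,260:450,::-1] if n=="top" else p[200:340,300:440,::-1],None,fx=4,fy=4))
E
python3 dr.py 1
```

```text
tcp own [-0.14278492 -0.07672675] 0.05450199016328717
top L front 149 [-0.08006833 -0.07966871 -0.07894127]
top L carcass 1018 [-0.0768221  -0.07453917 -0.05502265]
top R front 84 [-0.10658015 -0.10630811 -0.1018229 ]
top R carcass 650 [-0.07665488 -0.06888395 -0.04587733]
scene L front 44 [-0.08411755 -0.08394222 -0.08358922]
scene L carcass 557 [-0.08108164 -0.07674547 -0.05557601]
scene R front 305 [-0.15228504 -0.11107691 -0.10553345]
scene R carcass 776 [-0.10793563 -0.07919079 -0.05722826]
```

View pics/top_1.png

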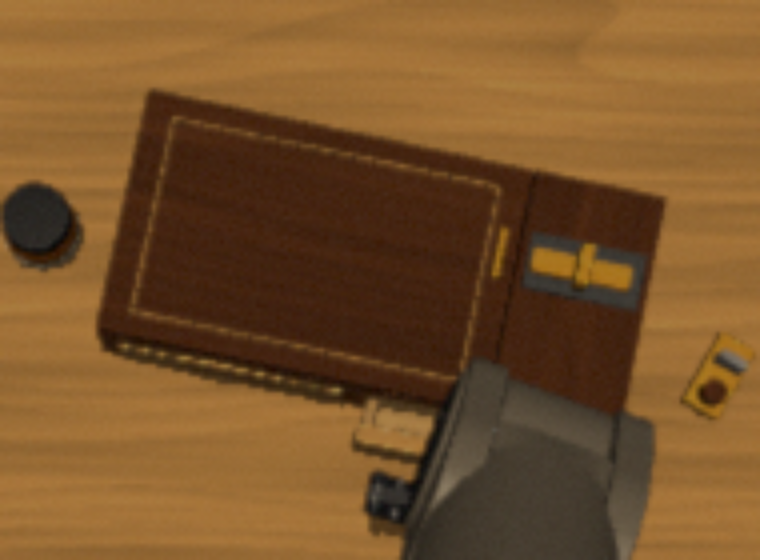

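The top crop shows the left drawer's front as a thin strip at (230,370) along the chest edge, so it is nearly flush. The right drawer is still out at (395,430). Next I push the right one.

Call:
arm_command(
  plan="-.012 0 0 0; -.012 0 0 0; -.012 0 0 0; -.009 0 0 0; -.003 0 0 0; -.003 0 0 0; -.003 0 0 0; -.002 0 0 0; 0 0 0 0; 0 0 0 0",
)

```text
clock: 10.58
tcp_pos: [0.538, -0.1592, 0.0531]
orientation: [-0.298, -3.118, -0.002]
contact_force: [-11.1, 3.4, 4.5]
grip_width: 0.0
gripper_force: 0.0
```

```bash
python3 dr.py 2
```

```text
tcp own [-0.09206029 -0.07700636] 0.053073706524431295
top L front 146 [-0.08007228 -0.07969413 -0.07895613]
top L carcass 1009 [-0.07693061 -0.07458241 -0.05516644]
top R front 3 [-0.07940281 -0.07929692 -0.07876743]
top R carcass 197 [-0.07203693 -0.06887126 -0.05060634]
scene L front 0 
scene L carcass 0 
scene R front 82 [-0.10561694 -0.10416537 -0.08345694]
scene R carcass 583 [-0.10411157 -0.07484856 -0.05109603]
```

Call:
arm_command(
  plan=".03 0 0 0; .04 .025 -.02 0; .015 .05 -.04 0; 0 .002 -.04 0; 0 0 0 0; 0 0 0 0",
)

```text
clock: 11.42
tcp_pos: [0.4739, -0.0712, 0.1521]
orientation: [0.299, 3.127, -0.0]
contact_force: [-0.7, -0.6, -0.1]
grip_width: 0.0
gripper_force: 0.0
```

```bash
python3 dr.py 3; cat > wr.py <<'E'
from h import *
import sys
o,p,d,c=grab("wrist"); T=np.eye(4);T[:3,:3]=R.from_rotvec(o["orientation"]).as_matrix();T[:3,3]=o["tcp_pos"]
W=cloud(d,c,T@c["tool_from_camera"]); a=np.radians(-10.9);E=np.array([[np.cos(a),np.sin(a)],[-np.sin(a),np.cos(a)]])
q=(W[...,:2]-[.643,-.101])@E.T; np.savez("w.npz",q=q,Z=W[...,2],p=p)
cv2.imwrite(f"pics/w_{sys.argv[1]}.png",p[...,::-1])
for y0 in(.145,.12,.09,.04,.015,0,-.015,-.04,-.09,-.12,-.145):
  out=[]
  for z0 in(.015,.025,.035,.045,.053,.063,.07,.08,.09):
    m=(abs(q[...,1]-y0)<.005)&(abs(W[...,2]-z0)<.004)&(q[...,0]>-.15)&(q[...,0]<-.04); out.append("%5.1f(%d)"%(1000*np.median(q[m][:,0]),m.sum()) if m.sum() else "-")
  print(y0,*out)
E
python3 wr.py 3
```

```text
tcp own [-0.17171089 -0.00267781] 0.1520653798499886
top L front 110 [-0.08024469 -0.0796557  -0.0789401 ]
top L carcass 987 [-0.07686735 -0.07384297 -0.05439812]
top R front 55 [-0.07970484 -0.07959339 -0.07879643]
top R carcass 940 [-0.0763927  -0.07183787 -0.05315698]
scene L front 94 [-0.08473477 -0.08419998 -0.08354692]
scene L carcass 612 [-0.08154755 -0.0784241  -0.05711367]
scene R front 111 [-0.08432149 -0.08388274 -0.08315331]
scene R carcass 765 [-0.08098622 -0.07839617 -0.05703009]
0.145 -80.2(59) -80.3(64) -80.5(79) -80.4(85) -80.0(151) -78.0(91) -77.9(109) -78.0(128) -78.1(69)
0.12 -80.3(61) -80.2(67) -80.3(77) -80.4(75) -80.0(138) -78.0(13) - - -
0.09 -80.2(61) -80.3(34) -81.0(1) - - - - - -
0.04 -80.1(49) -80.6(7) - - - - - - -
0.015 - - - - - - - - -
0 - - - - - -77.0(1) -77.7(58) -77.6(90) -77.7(100)
-0.015 - - - - - - - - -
-0.04 -80.1(20) - - - - - - - -
-0.09 -79.9(44) -80.2(4) - - - - - - -77.2(14)
-0.12 -79.8(64) -79.8(70) -79.9(73) -79.9(76) -79.9(78) - - - -
-0.145 -77.8(49) -78.6(52) -78.1(54) -78.7(69) -77.7(108) -77.2(97) -77.4(105) -77.4(86) -77.9(6)
```

View pics/w_3.png

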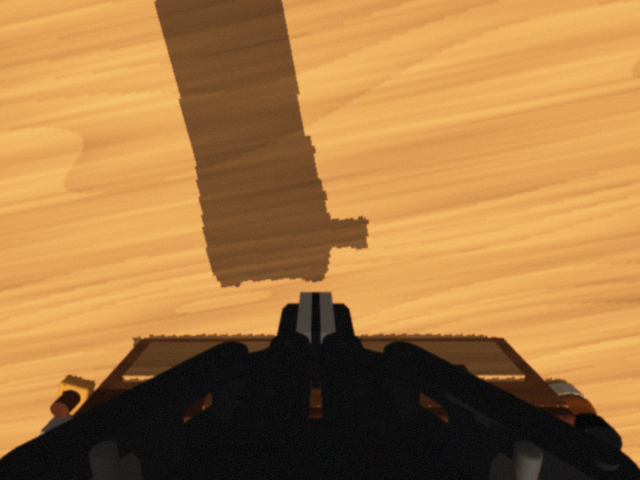

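```bash
python3 - <<'E'
from h import *
o,p,d,c=grab("wrist"); W=cloud(d,c,c["tool_from_camera"])
for y0,y1 in((0,.007),(.008,.015),(.016,.03),(.03,.06)):
  for z0 in np.arange(-.08,.018,.006):
    m=(abs(W[...,1])>=y0)&(abs(W[...,1])<y1)&(W[...,2]>=z0)&(W[...,2]<z0+.006)&(abs(W[...,0])<.05)&(d>0)
    if m.sum()>3: print(y0,"z %.3f n%d x max %.1f  med %.1f"%(z0,m.sum(),1000*np.percentile(W[m][:,0],97),1000*np.median(W[m][:,0])))
E
```

```text
0 z -0.080 n1228 x max 18.5  med 11.1
0 z -0.074 n2038 x max 16.9  med 10.7
0 z -0.068 n1495 x max 16.9  med 10.7
0 z -0.062 n869 x max 17.0  med 14.4
0 z -0.056 n585 x max 17.0  med 15.7
0 z -0.050 n179 x max 15.3  med 10.4
0 z -0.044 n459 x max 12.0  med 11.2
0 z -0.038 n981 x max 12.0  med 2.3
0 z -0.032 n475 x max 13.1  med 11.2
0 z -0.026 n846 x max 11.1  med 5.4
0 z -0.020 n317 x max 11.0  med 10.4
0 z -0.014 n294 x max 10.9  med 10.3
0 z -0.008 n247 x max 11.0  med 10.4
0 z -0.002 n225 x max 10.8  med 10.3
0 z 0.004 n193 x max 10.8  med 10.3
0 z 0.010 n7 x max 10.2  med 10.1
0.008 z -0.080 n1357 x max 19.5  med 18.3
0.008 z -0.074 n1575 x max 17.4  med 16.4
0.008 z -0.068 n1419 x max 17.3  med 16.4
0.008 z -0.062 n1058 x max 17.2  med 16.4
0.008 z -0.056 n766 x max 17.1  med 16.4
0.008 z -0.050 n32 x max 15.9  med 15.6
0.008 z -0.044 n550 x max 12.2  med 11.5
0.008 z -0.038 n523 x max 12.5  med 11.4
0.008 z -0.032 n331 x max 13.3  med 11.6
0.008 z -0.026 n43 x max 11.8  med 11.3
0.008 z -0.020 n88 x max 7.1  med 6.5
0.008 z -0.014 n246 x max 6.9  med 6.4
0.008 z -0.008 n207 x max 6.8  med 6.3
0.008 z -0.002 n194 x max 6.8  med 6.3
0.008 z 0.004 n94 x max 6.8  med 6.3
0.016 z -0.080 n1163 x max 19.4  med 11.0
0.016 z -0.074 n1402 x max 17.0  med 10.4
0.016 z -0.068 n486 x max 17.0  med 10.7
0.016 z -0.062 n103 x max 17.1  med 16.4
0.016 z -0.056 n147 x max 16.8  med 10.4
0.016 z -0.050 n1240 x max 11.9  med 9.3
0.016 z -0.044 n3494 x max 12.0  med 4.2
0.016 z -0.038 n1016 x max 13.3  med 11.3
0.016 z -0.032 n373 x max 11.8  med 6.6
0.03 z -0.080 n2434 x max 13.6  med 11.6
0.03 z -0.074 n6925 x max 13.2  med 11.0
0.03 z -0.068 n5663 x max 12.2  med 10.9
0.03 z -0.062 n6796 x max 12.0  med 7.4
0.03 z -0.056 n3677 x max 12.1  med 10.9
0.03 z -0.050 n2098 x max 12.1  med 11.1
0.03 z -0.044 n1489 x max 12.0  med -6.3
0.03 z -0.038 n338 x max 11.9  med 11.1
0.03 z -0.032 n5 x max 11.3  med 11.0
```

The depth view explains the 2.4 mm gap. The finger knuckles are 13.3 mm half-deep, starting about 30 mm above the TCP, and they met the chest before the 11 mm pads had finished pushing. I will push again with the tip just under the drawer's top edge, so the knuckles pass above the lid.

Call:
arm_command(
  plan="0 -.037 .03 0; 0 -.037 .03 0; -.025 0 .0245 0; -.025 0 0 0; -.02 0 0 0; 0 0 0 0; 0 0 0 0",
)

```text
clock: 12.5
tcp_pos: [0.5274, -0.1567, 0.0672]
orientation: [-0.299, -3.125, -0.0]
contact_force: [-0.7, 0.6, 0.6]
grip_width: 0.0003
gripper_force: 0.0
```

Call:
arm_command(
  plan="-.005 0 0 0; -.004 0 0 0; -.002 0 0 0; -.0015 0 0 0; -.001 0 0 0; -.001 0 0 0; -.001 0 0 0; 0 0 0 0",
)

```text
clock: 13.5
tcp_pos: [0.5396, -0.1588, 0.0671]
orientation: [-0.298, -3.119, -0.003]
contact_force: [-12.7, 3.1, 10.1]
grip_width: -0.0001
gripper_force: 0.0
```

Call:
arm_command(
  plan=".02 0 0 0; 0 .052 0 0; 0 .052 0 0; 0 .05 0 0; 0 0 0 0; 0 0 0 0",
)

```text
clock: 14.25
tcp_pos: [0.5536, -0.005, 0.0678]
orientation: [0.298, 3.127, -0.001]
contact_force: [-0.3, -0.5, 0.5]
grip_width: -0.0002
gripper_force: 0.0
```

```bash
sed -i 's/cv2.imwrite(f"pics.*//' wr.py; python3 wr.py 4 | tail -5; python3 dr.py 4
```

```text
-0.015 -78.8(123) -78.8(137) -78.8(166) -78.8(191) -78.6(322) -77.7(257) -77.8(300) -77.7(372) -77.9(174)
-0.04 -78.7(117) -78.8(143) -78.8(159) -78.8(200) -78.6(334) -77.6(264) -77.7(296) -77.6(374) -77.5(101)
-0.09 -78.7(120) -78.6(103) -78.4(4) - - - - - -
-0.12 - - - - - - - - -
-0.145 - - - - - - - - -
tcp own [-0.10596141  0.07639631] 0.0678522680313067
top L front 2 [-0.07689429 -0.07685808 -0.07667702]
top L carcass 50 [-0.07626671 -0.07200394 -0.04970481]
top R front 130 [-0.07863021 -0.07837083 -0.07776145]
top R carcass 1011 [-0.07675099 -0.07428725 -0.05457685]
scene L front 76 [-0.11811305 -0.08478256 -0.08370018]
scene L carcass 606 [-0.10265873 -0.07890162 -0.05682654]
scene R front 100 [-0.08288366 -0.08262127 -0.08205744]
scene R carcass 770 [-0.08097482 -0.07852175 -0.0567399 ]
```

Call:
arm_command(
  plan="-.004 0 -.0017 0; -.005 0 0 0; -.002 0 0 0; -.002 0 0 0; -.0015 0 0 0; -.0015 0 0 0; -.001 0 0 0; -.001 0 0 0; 0 0 0 0",
)

```text
clock: 15.52
tcp_pos: [0.5688, -0.0075, 0.0692]
orientation: [-0.297, -3.123, -0.0]
contact_force: [-7.7, 1.2, 5.8]
grip_width: 0.0002
gripper_force: 1.5
```

Call:
arm_command(
  plan=".002 0 -.001 0; -.003 0 0 0; -.001 0 0 0; -.001 0 0 0; 0 0 0 0",
)

```text
clock: 16.15
tcp_pos: [0.5697, -0.0078, 0.0703]
orientation: [-0.297, -3.118, -0.001]
contact_force: [-16.9, 3.7, 15.8]
grip_width: 0.0004
gripper_force: 8.4
```

```bash
python3 wr.py 4 |head -4; python3 dr.py 4|grep -v scene
```

```text
0.145 -80.4(98) -80.4(114) -80.5(138) -80.4(161) -80.0(329) -78.1(206) -78.1(262) -78.1(341) -78.1(404)
0.12 -80.4(99) -80.4(114) -80.4(133) -80.5(160) -80.0(337) -78.1(143) -78.1(23) - -70.8(108)
0.09 -80.3(87) -80.4(85) -80.5(3) -81.2(1) -81.6(1) -95.9(69) -95.9(152) -95.9(185) -95.9(10)
0.04 -80.2(104) -80.3(122) -80.2(135) -80.3(157) -79.9(347) -77.9(88) - - -71.9(78)
tcp own [-0.0895583   0.07771096] 0.07030014220820718
top L front 0 
top L carcass 36 [-0.06490831 -0.06059355 -0.04647814]
top R front 122 [-0.07890286 -0.07831609 -0.0777945 ]
top R carcass 1005 [-0.07684335 -0.07426719 -0.05472598]
```

Call:
arm_command(
  plan=".021 0 0 0; 0 0 .0035 0; 0 0 0 0; 0 0 0 0; -.006 0 0 0; -.006 0 0 0; -.006 0 0 0; 0 0 0 0; 0 0 0 0",
)

```text
clock: 17.42
tcp_pos: [0.5673, -0.0077, 0.0653]
orientation: [-0.297, -3.119, 0.001]
contact_force: [-8.2, 2.4, -1.1]
grip_width: -0.0003
gripper_force: 0.0
```

```bash
python3 wr.py 4 |head -4; python3 dr.py 4|head -1
```

```text
0.145 -79.8(102) -79.8(125) -79.9(154) -79.9(180) -79.6(342) -78.1(248) -78.1(285) -78.1(337) -78.3(83)
0.12 -79.8(112) -79.8(128) -79.8(149) -79.9(179) -79.7(232) - - - -77.5(182)
0.09 -79.8(70) -79.8(1) - - - -98.4(134) -98.3(161) -98.3(122) -103.0(94)
0.04 -79.7(115) -79.7(132) -79.6(155) -79.7(180) -79.7(194) - - - -77.6(224)
tcp own [-0.09202951  0.07747704] 0.06531267116098423
```

Call:
arm_command(
  plan=".008 0 0 0; 0 0 -.002 0; 0 0 0 0; 0 0 0 0",
)

```text
clock: 18.08
tcp_pos: [0.564, -0.0066, 0.0693]
orientation: [0.298, 3.126, 0.0]
contact_force: [0.2, 0.4, 0.8]
grip_width: 0.0001
gripper_force: 0.0
```

Call:
arm_command(
  plan="0 0 .0012 0; 0 0 0 0; -.002 0 0 0; -.002 0 0 0; -.002 0 0 0; -.001 0 0 0; 0 0 0 0",
)

```text
clock: 18.95
tcp_pos: [0.5687, -0.0076, 0.0675]
orientation: [-0.298, -3.124, -0.0]
contact_force: [-5.5, 0.9, 2.9]
grip_width: 0.0
gripper_force: 0.0
```

```bash
python3 wr.py 4 |head -4; python3 dr.py 4|head -1
```

```text
0.145 -79.1(110) -79.1(128) -79.1(145) -79.2(178) -78.9(301) -78.1(238) -78.1(287) -78.1(360) -78.1(244)
0.12 -79.1(107) -79.1(125) -79.1(143) -79.1(170) -78.9(297) -78.1(40) - - -75.4(108)
0.09 -79.0(87) -79.3(8) - - - -97.0(123) -96.9(163) -97.0(171) -101.8(37)
0.04 -78.9(112) -78.9(127) -79.0(150) -78.9(171) -78.8(269) -78.3(2) - - -76.3(117)
tcp own [-0.09067158  0.07763293] 0.06745123029347118
```

Call:
arm_command(
  plan="0.004 0 -.0007 0; -.002 0 0 0; -.004 0 0 0; -.002 0 0 0; -.001 0 0 0; 0 0 0 0",
)

```text
clock: 19.85
tcp_pos: [0.5685, -0.0077, 0.0671]
orientation: [-0.296, -3.114, -0.001]
contact_force: [-19.0, 3.8, 11.7]
grip_width: -0.0001
gripper_force: 0.0
```

```bash
python3 wr.py 4 |head -4; python3 dr.py 4|head -1
```

```text
0.145 -79.2(106) -79.1(115) -79.1(143) -79.2(164) -79.0(298) -78.1(245) -78.1(284) -78.1(359) -78.2(227)
0.12 -79.1(106) -79.2(133) -79.1(141) -79.2(175) -79.0(270) -78.0(31) - - -75.3(117)
0.09 -79.1(83) -79.2(3) - - - -97.1(136) -97.1(160) -97.0(169) -101.7(41)
0.04 -78.9(111) -79.0(128) -79.0(144) -79.0(172) -78.9(247) - - - -76.4(137)
tcp own [-0.09076322  0.07752866] 0.06712305079608548
```

Call:
arm_command(
  plan=".04 0 0 0; .03 -.03 -.04 0; 0 -.04 -.04 0; 0 0 0 0; 0 0 0 0; 0 0 0 0; 0 0 0 0; 0 0 0 0",
  hand=-1,
)

```text
clock: 21.0
tcp_pos: [0.493, -0.0639, 0.1479]
orientation: [-0.297, -3.127, 0.0]
contact_force: [-0.0, 0.4, 0.9]
grip_width: 0.0855
gripper_force: 0.0
```

```bash
python3 - <<'E'
from h import *
o,p,d,c=grab("wrist"); W=cloud(d,c,c["tool_from_camera"]); print(o["grip_width"],o["tcp_pos"])
for z0 in np.arange(-.08,.01,.005):
    m=(W[...,2]>=z0)&(W[...,2]<z0+.005)&(abs(W[...,0])<.025)&(d>0)
    if m.sum()>3:
        y=abs(W[m][:,1]); print("z %.3f n%d |y| %.1f..%.1f"%(z0,m.sum(),1000*np.percentile(y,1),1000*np.percentile(y,99.5)), "x %.1f"%(1000*np.percentile(W[m][:,0],98)))
cv2.imwrite("pics/w5.png",p[...,::-1])
E
python3 wr.py 5
```

```text
0.085535188885895 [ 0.49303082 -0.06387029  0.14793765]
z -0.080 n4528 |y| 0.6..60.5 x 19.3
z -0.075 n8187 |y| 0.4..64.2 x 17.3
z -0.070 n9219 |y| 0.5..68.3 x 17.1
z -0.065 n7101 |y| 0.6..72.3 x 17.0
z -0.060 n5978 |y| 3.6..73.3 x 16.6
z -0.055 n10001 |y| 40.1..73.6 x 12.7
z -0.050 n3798 |y| 38.7..73.9 x 13.1
z -0.045 n1514 |y| 42.2..71.0 x 13.3
z -0.040 n929 |y| 41.9..55.3 x 11.8
z -0.035 n887 |y| 41.8..54.0 x 11.0
z -0.030 n1186 |y| 41.8..56.5 x 10.8
z -0.025 n1132 |y| 41.8..56.6 x 10.8
z -0.020 n1012 |y| 41.8..56.5 x 10.8
z -0.015 n902 |y| 41.9..56.6 x 10.8
z -0.010 n785 |y| 41.9..56.1 x 10.7
z -0.005 n533 |y| 41.9..51.1 x 10.5
z 0.000 n99 |y| 42.0..43.6 x 7.6
0.145 -79.0(58) -79.0(64) -79.1(67) -79.2(78) -79.1(95) -77.9(17) -78.0(25) - -
0.12 - - - - - - - - -
0.09 -78.9(55) -78.7(40) -78.8(19) -78.8(2) -75.5(3) -77.5(2) -77.4(2) -77.2(1) -77.2(1)
0.04 -78.8(60) -78.9(63) -78.8(74) -78.9(79) -78.5(135) -77.8(87) -77.9(106) -77.7(123) -77.4(222)
0.015 -78.6(67) -78.7(61) -78.8(65) -78.8(81) -78.6(116) -77.7(90) -77.7(108) -77.7(133) -77.1(257)
0 -77.5(51) -77.6(53) -77.5(60) -77.6(72) -77.7(69) -77.7(99) -77.7(106) -77.7(126) -77.3(208)
-0.015 -78.6(59) -78.7(66) -78.8(72) -78.8(84) -78.5(129) -77.6(91) -77.7(117) -77.7(128) -77.3(210)
-0.04 -78.6(52) -78.7(69) -78.7(75) -78.7(83) -78.3(141) -77.5(89) -77.5(111) -77.5(128) -77.0(237)
-0.09 - - - - - - - - -
-0.12 -78.5(31) -78.6(31) -78.4(38) -78.5(40) -78.7(32) - - - -
-0.145 -77.4(54) -77.5(54) -77.7(65) -77.7(72) -77.3(111) -77.4(93) -77.4(106) -77.4(24) -
```

View pics/w5.png

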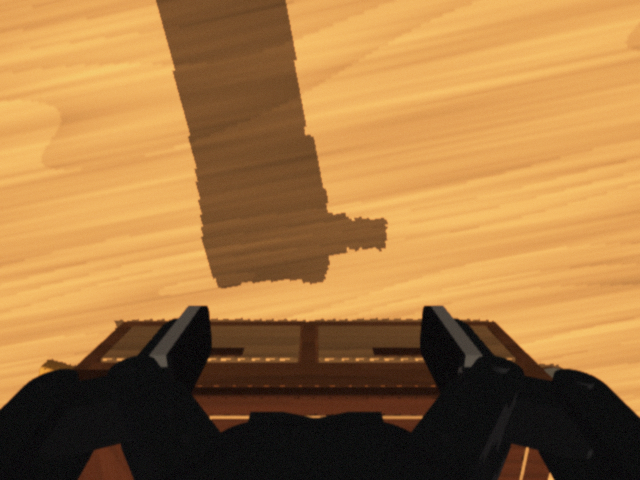

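The picture shows both drawer fronts evenly in, at (240,340) and (400,340). They stand 1 mm off the face, the closest this finger shape can push them. Next is the bolt.

Call:
arm_command(
  plan="0 0 -.027 0; -.035 -.032 0 0; -.035 -.032 0 0; -.035 -.032 0 0; -.035 -.032 0 0; -.0315 -.032 0 0; 0 0 0 0; 0 0 0 0",
  hand=1,
)

```text
clock: 22.1
tcp_pos: [0.6309, -0.2531, 0.1749]
orientation: [-0.298, -3.126, -0.001]
contact_force: [-0.0, 0.1, -0.7]
grip_width: -0.0001
gripper_force: 0.0
```

```bash
cat > bo.py <<'E'
from h import *
a=np.radians(-10.9);E=np.array([[np.cos(a),np.sin(a)],[-np.sin(a),np.cos(a)]])
t=r.get_obs(); print("tcp own",E@(t["tcp_pos"][:2]-[.643,-.101]),t["tcp_pos"][2],t["grip_width"])
for n in("wrist","scene","top"):
  o,p,d,c=grab(n); T=None
  if n=="wrist":
    T=np.eye(4);T[:3,:3]=R.from_rotvec(o["orientation"]).as_matrix();T[:3,3]=o["tcp_pos"];T=T@c["tool_from_camera"]
  W=cloud(d,c,T); q=(W[...,:2]-[.643,-.101])@E.T
  hsv=cv2.cvtColor(p,cv2.COLOR_RGB2HSV)
  br=(hsv[...,0]>12)&(hsv[...,0]<32)&(hsv[...,1]>110)&(hsv[...,2]>110)&(abs(q[...,0]-.018)<.03)&(q[...,1]>-.16)&(q[...,1]<0)
  for nm,lo,hi in(("tab",.113,.124),("bar",.098,.107)):
    m=br&(W[...,2]>lo)&(W[...,2]<hi)
    if m.sum(): print(n,nm,m.sum(),q[m].mean(0).round(4),np.percentile(q[m][:,1],[2,98]).round(4),W[m][:,2].mean().round(4))
E
python3 bo.py
```

```text
tcp own [ 0.01687753 -0.15167474] 0.17486748489972442 -9.860464949353924e-05
wrist tab 644 [ 0.0165 -0.1145] [-0.1182 -0.1103] 0.1174
wrist bar 2289 [ 0.0166 -0.1095] [-0.1427 -0.0639] 0.1014
scene tab 11 [ 0.0077 -0.1162] [-0.1196 -0.1125] 0.1168
scene bar 59 [ 0.0141 -0.0991] [-0.1422 -0.064 ] 0.1015
top bar 58 [ 0.0182 -0.0872] [-0.1038 -0.0648] 0.1017
```

Call:
arm_command(
  plan="0 0 .03 0; 0 0 .02 0; 0 0 .006 0; 0 0 0 0; 0 0 0 0; 0 .008 0 0; 0 .008 0 0; 0 .006 0 0; 0 .006 0 0; 0 .005 0 0; 0 .005 0 0; 0 .003 0 0; 0 0 0 0",
)

```text
clock: 23.88
tcp_pos: [0.6391, -0.2129, 0.1193]
orientation: [-0.297, -3.127, -0.001]
contact_force: [-0.7, 0.4, -0.5]
grip_width: 0.0001
gripper_force: 0.0
```

```bash
python3 bo.py
```

```text
tcp own [ 0.01731976 -0.11063132] 0.11934609132027874 9.254777366561849e-05
wrist tab 865 [ 0.0134 -0.0922] [-0.0964 -0.0887] 0.1174
wrist bar 2419 [ 0.0149 -0.0807] [-0.1209 -0.0631] 0.1013
scene bar 6 [ 0.0049 -0.093 ] [-0.122  -0.0608] 0.1003
top bar 1 [-0.009 -0.059] [-0.059 -0.059] 0.0981
```

Call:
arm_command(
  plan="0 .003 0 0; 0 .002 0 0; 0 .002 0 0; 0 .0015 0 0; 0 .0015 0 0; 0 .001 0 0; 0 0 0 0",
)

```text
clock: 24.9
tcp_pos: [0.6404, -0.2049, 0.1194]
orientation: [-0.301, -3.127, 0.004]
contact_force: [-0.7, -6.2, -2.6]
grip_width: -0.0004
gripper_force: 3.0
```

```bash
python3 bo.py|grep -v top
```

```text
tcp own [ 0.01710318 -0.10256076] 0.1193740312950027 -0.0003768059629352873
wrist tab 833 [ 0.0131 -0.0844] [-0.0887 -0.081 ] 0.1174
wrist bar 2373 [ 0.0149 -0.0732] [-0.113  -0.0555] 0.1014
scene bar 6 [ 0.0093 -0.0973] [-0.115  -0.0634] 0.1008
```

Call:
arm_command(
  plan="0 .0015 0 0; 0 .0015 0 0; 0 0 0 0",
)

```text
clock: 25.42
tcp_pos: [0.6404, -0.2047, 0.1195]
orientation: [-0.304, -3.127, 0.009]
contact_force: [-1.8, -11.2, -3.3]
grip_width: 0.0001
gripper_force: 5.4
```

Call:
arm_command(
  plan="0 -.015 0 0; 0 -.015 0 0; 0 0 -.04 0; 0 0 -.06 0; 0 0 -.04 0; .05 .02 0 0; .05 .02 0 0; .05 .02 0 0; .05 .02 0 0; 0 0 0 0; 0 0 0 0",
)

```text
clock: 26.8
tcp_pos: [0.4556, -0.1131, 0.2603]
orientation: [0.298, 3.125, 0.001]
contact_force: [0.7, -0.1, -0.5]
grip_width: 0.0002
gripper_force: 0.0
```

```bash
python3 bo.py; python3 lid.py; python3 wr.py 6; python3 - <<'E'
from h import *
o,p,d,c=grab("scene"); cv2.imwrite("pics/s9.png",p[...,::-1])
E
```

```text
tcp own [-0.18168972 -0.04736016] 0.260265205162581 0.0002172353136445852
scene tab 30 [ 0.0144 -0.0875] [-0.0916 -0.0817] 0.1172
scene bar 94 [ 0.0136 -0.0877] [-0.1155 -0.0563] 0.1016
top tab 28 [ 0.0177 -0.0863] [-0.09   -0.0827] 0.1191
top bar 124 [ 0.0182 -0.0857] [-0.1151 -0.0583] 0.1027
[-0.42406474  0.46607233 -0.465901  ] [ 0.45585425 -0.1136234   0.25973657]
lid right -0.06 134 0.09409249520062213
lid right -0.04 131 0.09465169176826227
lid right 0 137 0.09423095267192139
lid right 0.05 132 0.09409694002506686
lid left -0.06 87 0.09427927519035073
lid left -0.04 84 0.09349065213380792
lid left 0 86 0.09365209804564045
lid left 0.05 84 0.09413201167567264
deck -0.06 36 0.09327157943882425
deck -0.04 34 0.09371355181469021
deck 0 35 0.09500376074113692
deck 0.05 32 0.09432063027464066
0.145 -78.8(27) -78.8(29) -78.8(30) -78.7(33) -78.6(49) -77.8(39) -77.8(43) -77.7(40) -71.7(140)
0.12 -78.9(28) -78.9(26) -78.9(27) -78.7(36) -78.5(44) -77.7(37) -77.7(42) -77.8(46) -66.7(168)
0.09 -78.5(23) -78.4(27) -78.6(31) -79.3(27) -78.8(54) -77.6(36) -77.6(40) -77.7(49) -70.0(133)
0.04 -78.7(24) -78.6(28) -78.6(32) -78.7(33) -78.5(45) -77.5(34) -77.4(41) -77.5(46) -77.3(61)
0.015 -78.3(33) -78.4(34) -78.5(34) -78.5(43) -78.1(52) -77.5(30) -77.5(41) -77.5(42) -77.1(80)
0 -77.2(28) -77.3(28) -77.1(31) -77.3(32) -77.3(32) -77.5(35) -77.5(38) -77.4(48) -76.9(80)
-0.015 -78.5(27) -78.8(12) -78.5(2) -78.6(2) -78.5(2) -77.8(1) -77.1(2) -77.8(2) -
-0.04 - - - - - - - - -
-0.09 -78.4(27) -78.4(29) -78.5(29) -78.9(27) -78.4(59) -77.2(31) -77.3(39) -77.2(42) -77.1(53)
-0.12 -78.3(27) -78.3(31) -78.4(30) -78.4(31) -78.0(51) -77.1(33) -77.2(36) -77.2(41) -77.2(51)
-0.145 -77.1(22) -77.6(29) -77.3(30) -77.2(34) -77.1(40) -77.1(37) -77.1(40) -77.3(43) -77.0(62)
```

View pics/s9.png

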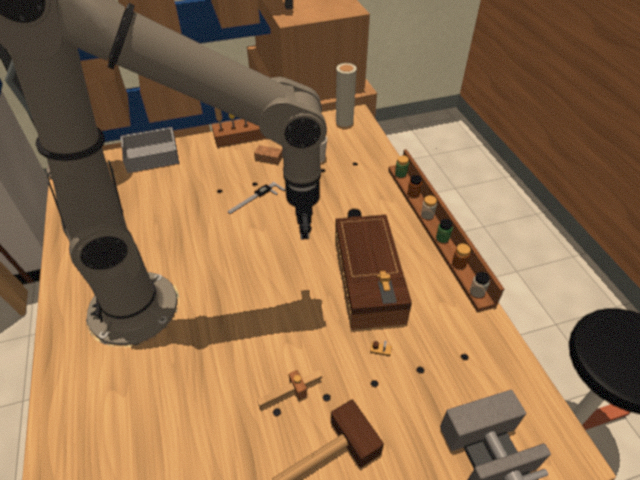

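The final picture shows the lid flat, the bolt across at (385,280), both drawers in, the bystanders in place and the arm clear.

```bash
python3 -c "
from h import *
print(ticket.hand_in())"
```

```text
the job is handed in; nothing more can be done
None
```

The job is handed in after about 27 s of the 61 s allowed: the lid is flat, the bolt was pushed to its stop after the lid was down, and nothing else was touched; both drawers are in but measure about 1 mm proud of the chest face, where the finger knuckles met the chest.

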